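# Stack the second slotted weight on the hanger for the crane-scale check

## Robot

A 7-joint arm with a two-finger parallel gripper is mounted at the origin on the work surface. World frame = base frame: x ahead of the robot, y to its left, z up, the work surface at z = 0. Lengths are in m, angles in rad, forces in N, time in s.
With the tool pointing down it reaches from about 0.425 to 0.875 m from the base axis. Payload 4.7 kg.
Tool frame: the origin (TCP) lies midway between the tips of the shut fingers; the grasp point (between the pads) lies 19 mm behind it; x points along the fingers, y is the direction in which the jaws open and shut, and the axes are right-handed (so a half turn about x gives the same grasp; the last joint's range is limited). The gripper opens to 87 mm and grips with 3 to 60 N. Pads are 19 mm wide; open, the fingers measure 117 mm over their backs; the gripper's body (75 mm by 190 mm) begins 51 mm behind the grasp point.
Start: joints at [1.268, 0.321, -0.07, 1.45, 0.023, 1.371, -0.057], TCP at [0.202, -0.618, 0.223] pointing down, gripper open.
Joint ranges: [-2.86, 2.86], [-0.3, 2.09], [-1.38, 1.24], [0.06, 2.45], [-1.56, 4.7], [0.09, 2.05], [-2.69, 2.69]. Speed limits (rad/s): [2.57, 2.57, 3.14, 3.14, 3.14, 3.14, 3.14].

## Interface

Orientations are given as a rotation vector (axis times angle).
In Python, from bench import ctrl gives the robot as it stands. The module is installed in compiled form; this text tells all that it offers.
- The arm moves only by the shell command python3 -m jog 'ROWS' [FORCE]. ROWS is JSON, a list of rows, each an object with "rot": the turn, a rotation vector about the tool's x, y, z in units of 5 degrees (1.0 is 5 degrees), a list of three; "travel": the shift along the tool's x, y, z in units of 0.3 m (1.0 is 0.3 m), a list of three; "jaw": the closure, from -1 (fully open) to 1 (shut), so that 0 is half open. In form: [{"rot": [ax, ay, az], "travel": [tx, ty, tz], "jaw": jaw}, ...]. A call has 1 to 8 rows; each row shifts and turns the commanded pose from where the row before left it, along the tool's axes as they then stand; what a row does not reach is not made up. A row lasts 1/10 s, in which the tool goes at most 50 mm and 8.59 degrees, less where a joint would pass 70% of its speed; a pose out of reach is approached as far as the arm can. A call with a number of a shift or a turn outside -1 to 1 is refused whole. A call with a gripper value outside its range is refused whole. The fingers move at their own pace and stop on an object; FORCE is the grip in N (left out, the last holds). Time passes only in rows, so rows that do not move let the fingers close. It gives the time, the measured TCP pose, the force and the opening at its end, in the units of the state.
- ctrl.get_state(): the state, without advancing time (a new reading comes with each control period).
- ctrl.get_image(name): name is "side" or "top"; returns the picture (400x640x3 uint8, red, green, blue); there is no depth.
- ctrl.camera_model(name): a dict with "mtx" (3x3 intrinsics, pixels), "extrinsics" (4x4, takes a point from world to camera coordinates). Camera axes: x right, y up, looking along -z (the intrinsics and any distortion apply to the point x, -y, -z); pixel columns grow to the right and rows downward; lengths in m; the calibration is good to about 2 mm. A picture is of the moment at which its call begins. camera_model takes no time and is no camera call.
- ctrl.close_job(): hands the job in, once; it reports no verdict.
The state is a dict: "time": time; "joint_positions": joint angles; "qd": joint speeds; "joint_torque": joint torques, N m; "position": TCP position; "tool_rot": TCP orientation; "ft_force": force on the tool from outside, world axes, zero at the start; "torque": the same for the moment, N m; "grip_width": opening from 0.0 (shut) to 1.0 (fully open).
Only numpy, scipy, OpenCV 4.12 (cv2) and the standard library are available. Lean on these libraries where they do the work, as an engineer would, in place of code of your own. Each camera call takes 0.05 s, during which the arm holds its last target.

## Task

The dial crane scale is to be checked with the slotted weights: add the blue slotted weight to the weight hanger, on top of the yellow weight already there. Bring it in from the side under the black knob so that the rod runs in its slot right to its middle, with its slot facing the opposite way from the slot of the yellow weight below, so that neither can slide off; leave it lying flat and let go.

Things in the scene. Friction and masses are not known exactly. Their poses are not given: they have to be found in the camera images.
- blue_center (a point): Centre (half-way up) of the blue slotted weight: disc, 64 mm wide, 20 mm thick, about 0.3 kg, flat on the bench, z up; it balances 4 mm behind (-x of) this point. Grip it by the two rim flats facing its +y and -y, 56 mm apart, 31 mm long. Slot along +x from 8 mm behind the centre to the rim, 20 mm wide, 30 at the rim. Not wanted: a like red one and a plain ring, 100 mm or more away.
- blue_mouth (a point): Mouth of the blue weight's slot: the point 32 mm from its centre along its +x, half-way up. Axes as for blue_center.
- hanger_pan (a point): On the rod's axis at the top face of the hanger's pan, z up. The hanger is fixed to the bench by a foot 100 mm square; its round pan, 50 mm wide, has its top 50 mm above the bench. From it rises a steel rod, 8 mm thick, to a black knob 30 mm wide, too wide for the slots. The knob's underside is 56 mm above the pan's top face, the knob's top 64 mm.
- lower_mouth (a point): Mouth of the slot of the loose yellow weight that lies flat on the pan, rod in its slot: the point 28 mm from that disc's centre along its +x, half-way up. +x is the way its slot faces (towards the robot, up to 57 degrees to either side). Disc 56 mm wide, 16 mm thick, centre on the rod, slot 20 mm wide. The blue weight is to lie on it.
Not all that is in view belongs to the job. Several things look just like the part that bears blue_center: the one meant starts farthest to the robot's right.

How it is judged:
At the end, for the whole second after the job is handed in: Blue weight flat (7 deg), at rest on the yellow weight: centre within 12 mm of the rod's axis, 21 to 31 mm above the pan, slot opposite the yellow one's to about 50 deg (mouth 45 mm or more behind its mouth); yellow weight still on the pan, rod in its slot, its mouth 14 to 40 mm from the axis (horizontal distance between blue_center and hanger_pan below 0.012 m and z of blue_center in the frame of hanger_pan between 0.021 and 0.031 m and angle between blue_center's own z axis and vertical below 0.12 rad and x of blue_mouth in the frame of lower_mouth below -0.045 m and horizontal distance between lower_mouth and hanger_pan between 0.014 and 0.04 m and z of lower_mouth in the frame of hanger_pan between 0.003 and 0.013 m and linear speed of blue below 0.02 m/s); the robot touches nothing.
It also fails if it takes over 40 s, if anything falls off the work surface, if the arm or the gripper's body presses on something with over 40 N, if the wrist force passes 120 N, or if a joint passes its speed limit or range.

## Working session

There is one attempt and no reset: what is moved stays moved. The work goes in short steps, Python scripts to look and compute and a shell command to move; the robot and the scene stay as the last step left them, time stands still between calls to the robot, and variables do not carry over. Pictures are saved under pics/ and viewed, and the job is handed in when it is done.

```bash
mkdir -p pics; python3 - <<'E'
from bench import ctrl
import cv2,numpy as np
for n in("side","top"):
    im=ctrl.get_image(n); cv2.imwrite(f"pics/{n}0.png",im[:,:,::-1])
    m=ctrl.camera_model(n); print(n,{k:np.round(np.array(v),4).tolist() for k,v in m.items()})
s=ctrl.get_state()
for k in("time","position","tool_rot","ft_force","grip_width"):print(k,s[k])
E
```

```text
side {'mtx': [[387.3099, 0.0, 320.4421], [0.0, 387.3099, 195.4543], [0.0, 0.0, 1.0]], 'extrinsics': [[-0.9996, -0.0277, -0.0025, 0.4856], [0.0147, -0.6014, 0.7988, -0.0564], [-0.0236, 0.7984, 0.6016, -0.7952], [0.0, 0.0, 0.0, 1.0]]}
top {'mtx': [[415.6196, 0.0, 320.8234], [0.0, 415.6196, 201.7673], [0.0, 0.0, 1.0]], 'extrinsics': [[0.0257, -0.9988, -0.0422, 0.0099], [0.999, 0.024, 0.0384, -0.489], [-0.0373, -0.0432, 0.9984, -0.8817], [0.0, 0.0, 0.0, 1.0]]}
time 0.1
position [ 0.20226696 -0.61719458  0.22159414]
tool_rot [ 2.05063397  0.32937786 -2.0514271 ]
ft_force [-0.01048448 -0.32755642  0.00755691]
grip_width 1.0020834405064591
```

View pics/side0.png

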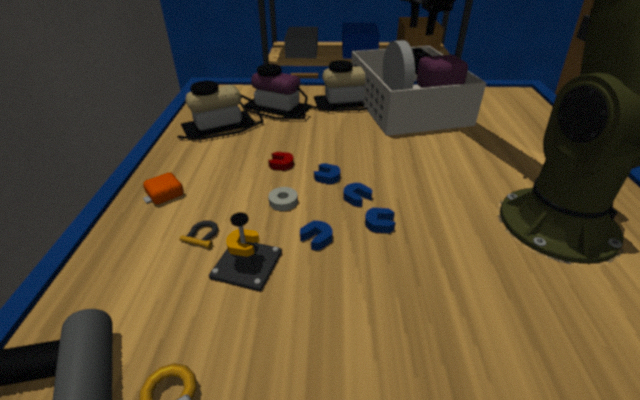

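View pics/top0.png

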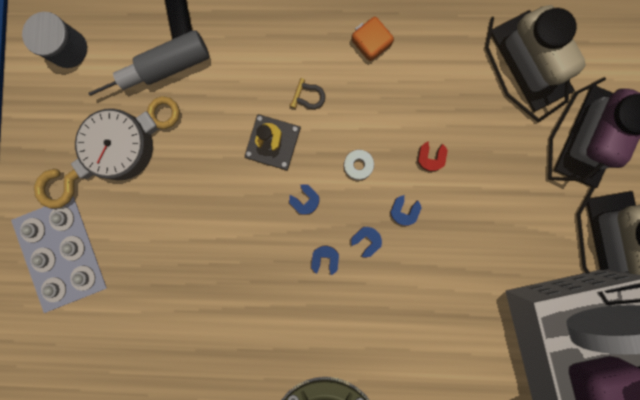

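The top view shows four blue discs. The one farthest right, at about (406,211), is meant; red and ring are at (432,156) and (359,165), the hanger at (272,140). I'll zoom in and measure.

```bash
cat > h.py <<'E'
import numpy as np,cv2
from bench import ctrl
def cam(n):
    m=ctrl.camera_model(n);return np.array(m["mtx"]),np.array(m["extrinsics"])
def proj(n,P):
    K,E=cam(n);P=np.atleast_2d(P);c=P@E[:3,:3].T+E[:3,3];c=c*[1,-1,-1];q=c@K.T;return q[:,:2]/q[:,2:]
def ray(n,uv):
    K,E=cam(n);uv=np.atleast_2d(uv).astype(float);d=np.c_[uv,np.ones(len(uv))]@np.linalg.inv(K).T*[1,-1,-1]
    R=E[:3,:3];return -R.T@E[:3,3],d@R
def atz(n,uv,z):
    o,d=ray(n,uv);return o+d*((z-o[2])/d[:,2:])
def tri(uvs):
    A=np.zeros((3,3));b=np.zeros(3)
    for n,uv in uvs.items():
        o,d=ray(n,uv);d=d[0]/np.linalg.norm(d[0]);M=np.eye(3)-np.outer(d,d);A+=M;b+=M@o
    return np.linalg.solve(A,b)
E
python3 - <<'E'
import cv2
t=cv2.imread("pics/top0.png");s=cv2.imread("pics/side0.png")
a=cv2.resize(t[100:170,230:310],None,fx=7,fy=7,interpolation=cv2.INTER_CUBIC)
b=cv2.resize(t[180:250,370:450],None,fx=7,fy=7,interpolation=cv2.INTER_CUBIC)
c=cv2.resize(s[200:300,200:300],None,fx=5,fy=5,interpolation=cv2.INTER_CUBIC)
d=cv2.resize(s[150:250,300:420],None,fx=5,fy=5,interpolation=cv2.INTER_CUBIC)
for n,i in zip("abcd",(a,b,c,d)):cv2.imwrite(f"pics/z{n}.png",i)
from h import *
hsv=cv2.cvtColor(t,cv2.COLOR_BGR2HSV)
for nm,lo,hi in(("blue",(100,120,50),(125,255,255)),("yel",(18,170,90),(32,255,255))):
    m=cv2.inRange(hsv,lo,hi);n,l,st,ce=cv2.connectedComponentsWithStats(m)
    for k in range(1,n):
        if st[k,4]>80:print(nm,st[k],ce[k],atz("top",ce[k],.02)[0])
E
```

```text
blue [  0   0   4  66 170] [ 1.00588235 24.92941176] [0.86532865 0.74491537 0.02      ]
blue [291 186  27  27 337] [305.97329377 201.54302671] [0.48796445 0.05321033 0.02      ]
blue [392 197  28  27 381] [404.47769029 212.53543307] [ 0.46985777 -0.15466771  0.02      ]
blue [352 228  29  28 356] [368.36516854 239.57865169] [ 0.41114104 -0.08037926  0.02      ]
blue [313 247  25  26 339] [325.13864307 257.50442478] [0.37093954 0.00953654 0.02      ]
yel [267 124  14  26 160] [274.7     135.84375] [0.6271754  0.12416999 0.02      ]
```

```bash
python3 - <<'E'
import cv2,numpy as np
a=[cv2.imread(f"pics/z{n}.png") for n in "abcd"]
a=[cv2.resize(i,(400,300)) for i in a]
cv2.imwrite("pics/zz.png",np.vstack([np.hstack(a[:2]),np.hstack(a[2:])]))
E
```

```text
(no output)
```

View pics/zz.png

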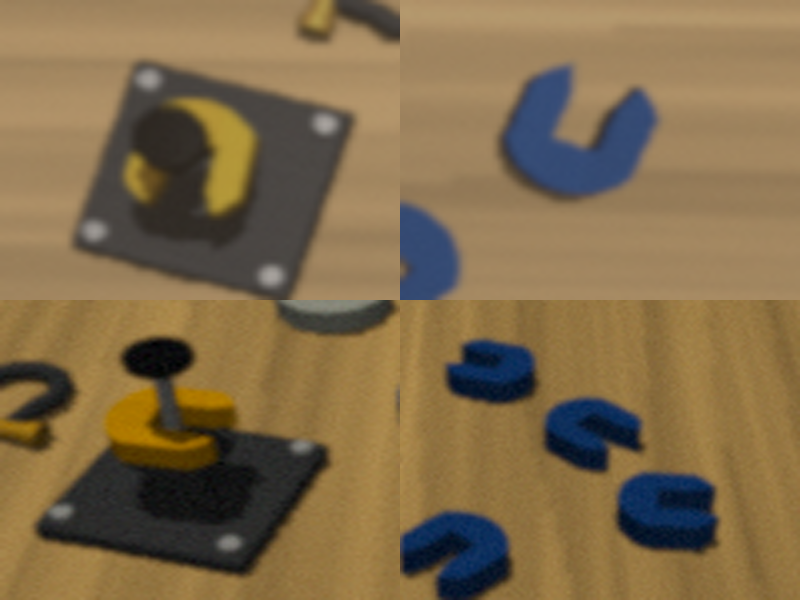

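```bash
cat > fit.py <<'E'
from h import *
from scipy.optimize import minimize
S=6
def shape(R,flat,w,wm,back):
    # closed outline, disc w/ flats, slot along +x
    t=np.arcsin(wm/2/R);a=np.linspace(t,2*np.pi-t,80)
    p=np.c_[R*np.cos(a),np.clip(R*np.sin(a),-flat,flat)]
    xi=R*np.cos(t)-(wm-w)/2*1.2 if wm>w else R*np.cos(t)
    return np.vstack([p,[[xi,-w/2],[-back,-w/2],[-back,w/2],[xi,w/2]]])
BLUE=shape(.032,.028,.020,.030,.008)
YEL=shape(.028,.0245,.020,.020,.006)
def cylmask(n,c,r,z0,z1,box):
    a=np.linspace(0,2*np.pi,40);P=[np.c_[c[0]+r*np.cos(a),c[1]+r*np.sin(a),0*a+z] for z in(z0,z1)]
    q=proj(n,np.vstack(P));m=np.zeros((box[3]*S,box[2]*S),np.uint8)
    h=cv2.convexHull(((q-box[:2]+.5)*S).astype(np.float32));cv2.fillPoly(m,[np.round(h).astype(int)],255);return m
def rend(n,out,x,y,th,z0,z1,box):
    c,s=np.cos(th),np.sin(th);p=out@np.array([[c,s],[-s,c]])+[x,y]
    b=(proj(n,np.c_[p,0*p[:,0]+z0])-box[:2]+.5)*S;t=(proj(n,np.c_[p,0*p[:,0]+z1])-box[:2]+.5)*S
    m=np.zeros((box[3]*S,box[2]*S),np.uint8)
    for k in range(len(p)):
        j=(k+1)%len(p);cv2.fillConvexPoly(m,cv2.convexHull(np.round(np.array([b[k],b[j],t[j],t[k]])).astype(np.int32)),255)
    cv2.fillPoly(m,[np.round(t).astype(int)],255);return m
def down(m,box):return cv2.resize(m,(box[2],box[3]),interpolation=cv2.INTER_AREA)/255.
E
python3 - <<'E'
from fit import *
t=cv2.imread("pics/top0.png");s=cv2.imread("pics/side0.png")
bt=(385,190,45,42);bs=(358,200,42,38)
M={}
for n,im,b in(("top",t,bt),("side",s,bs)):
    h=cv2.cvtColor(im,cv2.COLOR_BGR2HSV);M[n]=cv2.inRange(h,(98,110,30),(125,255,255))[b[1]:b[1]+b[3],b[0]:b[0]+b[2]]/255.
B=dict(top=bt,side=bs)
def cost(v,cams):
    return sum(np.abs(cv2.GaussianBlur(down(rend(n,BLUE,v[0],v[1],v[2],0,.02,B[n]),B[n])-M[n],(0,0),.8)).sum() for n in cams)
for cams in(["top"],["side"],["top","side"]):
    best=min((minimize(cost,[.474,-.157,a],args=(cams,),method="Nelder-Mead",options=dict(initial_simplex=[[.474,-.157,a],[.482,-.157,a],[.474,-.149,a],[.474,-.157,a+.3]])) for a in(-.7,-.4,-.1)),key=lambda r:r.fun)
    print(cams,best.x,np.degrees(best.x[2]),best.fun,[M[c].sum() for c in cams])
# knob + screws
print("side knob/ top knob")
def dark(im,b,th):
    g=im.max(2)[b[1]:b[1]+b[3],b[0]:b[0]+b[2]];return g
E
python3 - <<'E'
import cv2
t=cv2.imread("pics/top0.png");s=cv2.imread("pics/side0.png")
print(t.max(2)[118:158,255:285]);print(s.max(2)[208:232,226:252])
E
```

```text
['top'] [ 0.47664371 -0.15660662 -0.50657182] -29.02442714047914 166.2862745417989 [np.float64(398.0)]
['side'] [ 0.474 -0.157 -0.7  ] -40.10704565915762 604.9973555397986 [np.float64(605.0)]
['top', 'side'] [ 0.47664371 -0.15660662 -0.50657182] -29.02442714047914 771.2836300815975 [np.float64(398.0), np.float64(605.0)]
side knob/ top knob
[[131 106 123 ... 168 169 169]
 [122  95 110 ... 164 167 169]
 [111  83  87 ... 145 155 161]
 ...
 [ 74  73  73 ...  74  74  75]
 [ 73  72  73 ...  75  76  75]
 [ 72  74  73 ...  75  75  74]]
[[159 161 161 159 153 156 156 159 163 166 164 166 169 169 170 174 170 170
  169 167 155 152 146 146 156 157]
 [156 163 161 162 158 155 156 162 160 162 162 166 171 170 169 170 173 175
  168 164 153 149 150 153 156 156]
 [162 163 161 155 153 157 160 163 162 163 166 166 168 165 168 170 167 169
  168 164 153 155 153 154 160 154]
 [158 164 161 159 157 156 160 158 160 163 159 153 145 146 148 147 152 151
  160 153 153 147 159 154 153 156]
 [163 156 159 155 155 162 162 160 148 144 129 109  99  91  93  95 104 117
  123 138 145 151 155 151 154 155]
 [161 159 152 155 157
[... 1350 characters left out ...]
22  49  78
  111 135 149 151 155 155 154 150]
 [159 155 155 159 165 163 161 152 139 122 106  87  67  45  43  38  66 106
  137 153 156 156 155 156 156 153]
 [157 156 157 159 160 163 165 166 162 158 149 135 105  70  53  52  69 111
  144 152 150 155 155 152 150 157]
 [157 153 161 160 164 156 168 169 170 162 166 155 120  82  59  61  63 108
  144 158 156 160 154 152 155 153]
 [160 157 158 164 161 164 165 167 174 168 172 163 134  93  62  61  63 106
  149 166 167 159 161 158 160 157]
 [156 160 158 161 160 166 171 172 176 172 175 169 143  96  69  59  63 102
  153 167 174 169 166 173 169 166]
 [153 157 165 165 161 167 167 171 172 173 171 169 150 110  65  58  60  94
  150 168 171 178 176 176 171 167]]
```

```bash
python3 - <<'E'
from fit import *
print(proj("side",[[.4766,-.1566,.01],[0,0,0],[.63,.12,.12],[.63,.12,.05]]),proj("top",[[.4766,-.1566,.01],[0,0,0]]))
# hanger: knob centre in side ~ (239.0,218.5); top knob
s=cv2.imread("pics/side0.png")
for b in((300,150,120,110),):
    m=cv2.inRange(cv2.cvtColor(s,cv2.COLOR_BGR2HSV),(98,110,30),(125,255,255));n,l,st,ce=cv2.connectedComponentsWithStats(m)
    for k in range(1,n):
        if 200<st[k,4]<2000:
            print(st[k],ce[k],atz("side",ce[k],.01)[0])
E
```

```text
[[326.09390278 173.36462502]
 [556.95933844 222.92570196]
 [231.30266271 209.60215188]
 [236.88699809 240.38345167]] [[404.70450785 209.44302564]
 [325.51332215 432.28296496]]
[264   0   9  52 285] [267.90526316  23.6877193 ] [ 0.81275331 -1.59677203  0.01      ]
[444   0  22  55 716] [453.80865922  25.76815642] [-0.17279541 -1.56938138  0.01      ]
[280  66  48  19 435] [305.57011494  73.13333333] [ 0.5656819  -0.84044912  0.01      ]
[315 164  25  19 371] [327.43126685 173.4851752 ] [ 0.47339861 -0.15615903  0.01      ]
[344 183  28  23 427] [356.26932084 193.02576112] [ 0.40817529 -0.07950269  0.01      ]
[366 208  28  25 587] [379.5229983  219.74787053] [0.36503116 0.01073982 0.01      ]
[301 221  31  29 605] [317.14876033 233.72892562] [0.49065345 0.05576261 0.01      ]
```

```bash
cat > fitb.py <<'E'
from fit import *
def soft(im,b,obj="blue"):
    c=im[b[1]:b[1]+b[3],b[0]:b[0]+b[2]].astype(float);f=c[...,0]-c[...,2]  # B-R
    lo,hi=np.percentile(f,20),np.percentile(f,96);return np.clip((f-lo)/(hi-lo),0,1)
def fitblue(ims,B,z0,x0,angs,out=BLUE):
    M={n:soft(ims[n],B[n]) for n in B}
    def cost(v,cams):
        return sum((cv2.GaussianBlur(down(rend(n,out,v[0],v[1],v[2],z0,z0+.02,B[n]),B[n]),(0,0),.8)-M[n]).__pow__(2).sum() for n in cams)
    r=[]
    for cams in [[n] for n in B]+[list(B)]:
        best=min((minimize(cost,[*x0,a],args=(cams,),method="Nelder-Mead",options=dict(initial_simplex=[[*x0,a],[x0[0]+.006,x0[1],a],[x0[0],x0[1]+.006,a],[*x0,a+.3]])) for a in angs),key=lambda r:r.fun)
        print(cams,np.round(best.x,4),"deg",np.degrees(best.x[2]).round(1),"cost",best.fun.round(1),[M[c].sum().round() for c in cams])
    for n in B:
        R=down(rend(n,out,*best.x,z0,z0+.02,B[n]),B[n])
        b=B[n];im=cv2.resize(ims[n][b[1]:b[1]+b[3],b[0]:b[0]+b[2]],None,fx=8,fy=8,interpolation=cv2.INTER_CUBIC)
        cs,_=cv2.findContours((cv2.resize(R,None,fx=8,fy=8)>.5).astype(np.uint8),0,1);cv2.drawContours(im,cs,-1,(0,0,255),1)
        cv2.imwrite(f"pics/fit_{n}.png",im)
    return best.x
E
python3 - <<'E'
from fitb import *
ims=dict(top=cv2.imread("pics/top0.png"),side=cv2.imread("pics/side0.png"))
fitblue(ims,dict(top=(384,190,44,42),side=(308,156,34,34)),0,(.474,-.157),(-.7,-.4,-.1))
a=cv2.imread("pics/fit_top.png");b=cv2.imread("pics/fit_side.png")
o=np.zeros((340,640,3),np.uint8);o[:336,:352]=a;o[:272,360:632]=b;cv2.imwrite("pics/fit1.png",o)
E
```

```text
['top'] [ 0.4756 -0.1575 -0.3734] deg -21.4 cost 10.0 [np.float64(540.0)]Traceback (most recent call last):
  File "<stdin>", line 3, in <module>
  File "fitb.py", line 11, in fitblue
    best=min((minimize(cost,[*x0,a],args=(cams,),method="Nelder-Mead",options=dict(initial_simplex=[[*x0,a],[x0[0]+.006,x0[1],a],[x0[0],x0[1]+.006,a],[*x0,a+.3]])) for a in angs),key=lambda r:r.fun)
  File "fitb.py", line 11, in <genexpr>
    best=min((minimize(cost,[*x0,a],args=(cams,),method="Nelder-Mead",options=dict(initial_simplex=[[*x0,a],[x0[0]+.006,x0[1],a],[x0[0],x0[1]+.006,a],[*x0,a+.3]])) for a in angs),key=lambda r:r.fun)
              ~~~~~~~~^^^^^^^^^^^^^^^^^^^^^^^^^^^^^^^^^^^^^^^^^^^^^^^^^^^^^^^^^^^^^^^^^^^^^^^^^^^^^^^^^^^^^^^^^^^^^^^^^^^^^^^^^^^^^^^^^^^^^^^^^^^^^^^^^^^^^^^^^^^^^
    res = _minimize_neldermead(fun, x0, args, callback, bounds=bounds,
                               **options)
    fsim[k] = func(sim[k])
              ~~~~^^^^^^^^
    fx = function(np.copy(x), *(wrapper_args + args))
  File "fitb.py", line 8, in cost
    return sum((cv2.GaussianBlur(down(rend(n,out,v[0],v[1],v[2],z0,z0+.02,B[n]),B[n]),(0,0),.8)-M[n]).__pow__(2).sum() for n in cams)
  File "fitb.py", line 8, in <genexpr>
    return sum((cv2.GaussianBlur(down(rend(n,out,v[0],v[1],v[2],z0,z0+.02,B[n]),B[n]),(0,0),.8)-M[n]).__pow__(2).sum() for n in cams)
                                      ~~~~^^^^^^^^^^^^^^^^^^^^^^^^^^^^^^^^^^^^^
  File "fit.py", line 18, in rend
    b=(proj(n,np.c_[p,0*p[:,0]+z0])-box[:2]+.5)*S;t=(proj(n,np.c_[p,0*p[:,0]+z1])-box[:2]+.5)*S
       ~~~~^^^^^^^^^^^^^^^^^^^^^^^^
  File "h.py", line 6, in proj
    K,E=cam(n);P=np.atleast_2d(P);c=P@E[:3,:3].T+E[:3,3];c=c*[1,-1,-1];q=c@K.T;return q[:,:2]/q[:,2:]
        ~~~^^^
  File "h.py", line 4, in cam
    m=ctrl.camera_model(n);return np.array(m["mtx"]),np.array(m["extrinsics"])
ValueError: time passes only in moves, steps and waits
```

```bash
sed -i 's/^def cam(n):/import functools\n@functools.cache\ndef cam(n):/' h.py
cat > show.py <<'E'
from fitb import *
def show(name):
    a=cv2.imread("pics/fit_top.png");b=cv2.imread("pics/fit_side.png")
    o=np.zeros((max(len(a),len(b)),a.shape[1]+b.shape[1]+8,3),np.uint8);o[:len(a),:a.shape[1]]=a;o[:len(b),-b.shape[1]:]=b;cv2.imwrite(name,o)
E
python3 - <<'E'
from show import *
ims=dict(top=cv2.imread("pics/top0.png"),side=cv2.imread("pics/side0.png"))
fitblue(ims,dict(top=(384,190,44,42),side=(308,156,34,34)),0,(.474,-.157),(-.7,-.4,-.1));show("pics/fit1.png")
# hanger: fit knob + rod in both by darkness? knob segmentation
s=ims["side"];g=s.max(2);m=(g<70).astype(np.uint8)[210:229,226:252]
print("side knob",cv2.moments(m,True)["m10"]/m.sum()+226,cv2.moments(m,True)["m01"]/m.sum()+210)
a=cv2.imread("pics/top0.png")
for n in ims:
    b=(240,108,64,66) if n=="top" else (205,205,85,90)
    i=ims[n][b[1]:b[1]+b[3],b[0]:b[0]+b[2]];i=cv2.convertScaleAbs(i,alpha=1.5,beta=10)
    cv2.imwrite(f"pics/h_{n}.png",cv2.resize(i,None,fx=9 if n=="top" else 6,fy=9 if n=="top" else 6,interpolation=cv2.INTER_CUBIC))
E
```

```text
['top'] [ 0.4756 -0.1575 -0.3734] deg -21.4 cost 10.0 [np.float64(540.0)]
['side'] [ 0.4755 -0.1587 -0.388 ] deg -22.2 cost 18.1 [np.float64(396.0)]
['top', 'side'] [ 0.4756 -0.1577 -0.3719] deg -21.3 cost 28.5 [np.float64(540.0), np.float64(396.0)]
side knob 239.1443298969072 219.45876288659792
```

View pics/fit1.png

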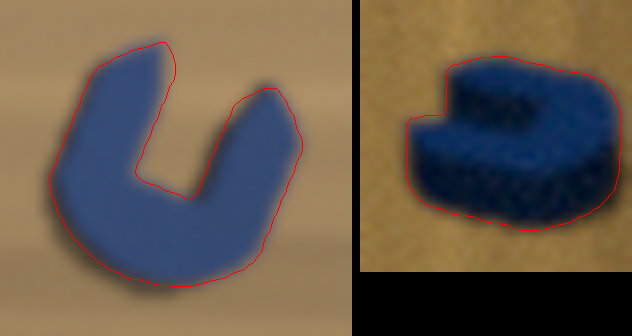

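View pics/h_top.png

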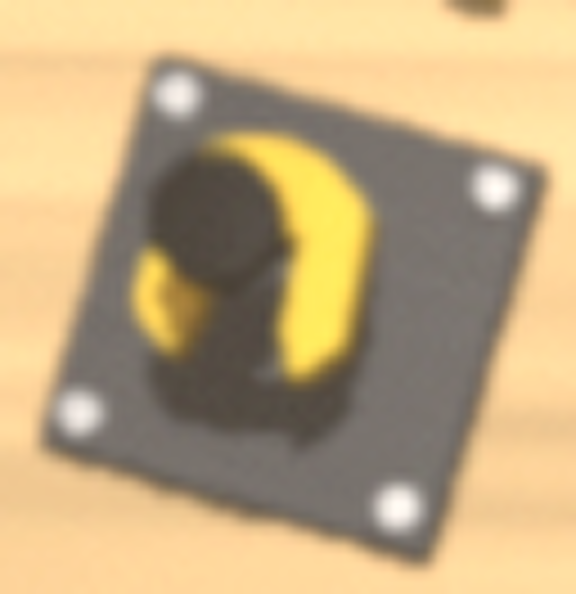

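View pics/h_side.png

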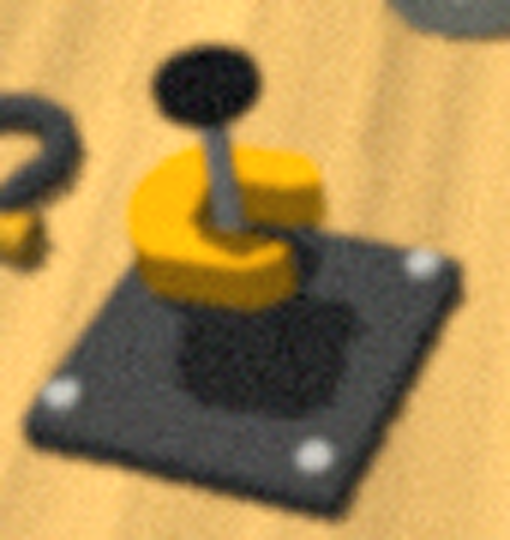

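```bash
cat > fity.py <<'E'
from show import *
def fity(ims,B,c0,angs,occl=None,name="pics/fity.png"):
    M={}
    for n in B:
        b=B[n];h=cv2.cvtColor(ims[n],cv2.COLOR_BGR2HSV)[b[1]:b[1]+b[3],b[0]:b[0]+b[2]]
        M[n]=((h[...,1]>185)&(h[...,0]>14)&(h[...,0]<34)&(h[...,2]>70)).astype(float)
    def R(n,v):
        m=rend(n,YEL,v[0],v[1],v[2],.05,.066,B[n])
        m[cylmask(n,v[3:5],.015,.106,.114,B[n])>0]=0;m[cylmask(n,v[3:5],.004,.06,.106,B[n])>0]=0
        return down(m,B[n])
    def cost(v,cams):
        return sum(((cv2.GaussianBlur(R(n,v),(0,0),.6)-M[n])**2).sum() for n in cams)
    for cams in(["top"],["side"],["top","side"]):
        best=None
        for a in angs:
            x0=np.array([*c0,a,*c0]);r=minimize(cost,x0,args=(cams,),method="Nelder-Mead",options=dict(maxiter=600,initial_simplex=np.vstack([x0,x0+np.diag([.004,.004,.25,.004,.004])])))
            if best is None or r.fun<best.fun:best=r
        print(cams,np.round(best.x,4),np.degrees(best.x[2]).round(1),best.fun.round(1),[M[c].sum() for c in cams])
    for n in B:
        b=B[n];im=cv2.resize(ims[n][b[1]:b[1]+b[3],b[0]:b[0]+b[2]],None,fx=7,fy=7,interpolation=cv2.INTER_CUBIC)
        cs,_=cv2.findContours((cv2.resize(R(n,best.x),None,fx=7,fy=7)>.5).astype(np.uint8),0,1);cv2.drawContours(im,cs,-1,(0,0,255),1);cv2.imwrite(f"pics/fit_{n}.png",im)
    show(name)
E
python3 - <<'E'
from fity import *
ims=dict(top=cv2.imread("pics/top0.png"),side=cv2.imread("pics/side0.png"))
k=tri(dict(top=((219+.5)/9-.5+240,(219+.5)/9-.5+108),side=(238.9,219)));print("knob",k)
print("screws",atz("top",(271.5,141.0),.01))
for n in ims:
    for z in(.0,.114,.106):print(n,proj(n,[[k[0],k[1],z]]))
fity(ims,dict(top=(248,115,40,45),side=(220,215,50,48)),k[:2],np.radians([130,155,180,205,230]))
E
```

```text
knob [0.61679761 0.13105196 0.10929929]
screws [[0.61776397 0.13240256 0.01      ]]
top [[272.83304789 142.29079824]]
top [[263.46500129 131.51068513]]
top [[264.20887875 132.3666889 ]]
side [[246.5170472  264.74378053]]
side [[238.38118056 216.80369702]]
side [[239.00888757 220.50242121]]
['top'] [0.618  0.1299 3.8848 0.6172 0.1296] 222.6 225.0 [np.float64(0.0)]
['side'] [0.6174 0.1295 2.8393 0.6156 0.1338] 162.7 47.7 [np.float64(583.0)]
['top', 'side'] [0.6171 0.1298 2.8295 0.6181 0.1257] 162.1 312.4 [np.float64(0.0), np.float64(583.0)]
```

View pics/fity.png

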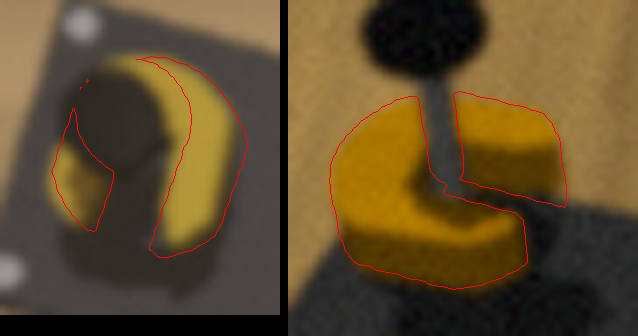

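Knob triangulates at z 0.109 (expected 0.110) and agrees with the foot screws; rod axis ≈ (0.617, 0.131). The top mask threshold was empty, so I'll fix that.

```bash
sed -i 's/M\[n\]=((h.*/M[n]=((h[...,1]>(130 if n=="top" else 185))\&(h[...,0]>14)\&(h[...,0]<34)\&(h[...,2]>70)).astype(float)/' fity.py
python3 - <<'E'
from fity import *
ims=dict(top=cv2.imread("pics/top0.png"),side=cv2.imread("pics/side0.png"))
fity(ims,dict(top=(254,118,32,40),side=(220,215,50,48)),(.617,.131),np.radians([150,165,180,195]),name="pics/fity2.png")
s=ctrl.get_state()
from scipy.spatial.transform import Rotation as R
print(R.from_rotvec(s["tool_rot"]).as_matrix().round(3),s["position"])
E
```

```text
['top'] [0.6178 0.1328 3.0197 0.6179 0.1351] 173.0 35.0 [np.float64(306.0)]
['side'] [0.6176 0.1295 2.8078 0.6157 0.134 ] 160.9 47.1 [np.float64(583.0)]
['top', 'side'] [0.6172 0.1309 2.8556 0.6159 0.1333] 163.6 103.8 [np.float64(306.0), np.float64(583.0)]
[[-0.001  0.312 -0.95 ]
 [ 0.002 -0.95  -0.312]
 [-1.    -0.002  0.   ]] [ 0.20226696 -0.61719458  0.22159414]
```

View pics/fity2.png

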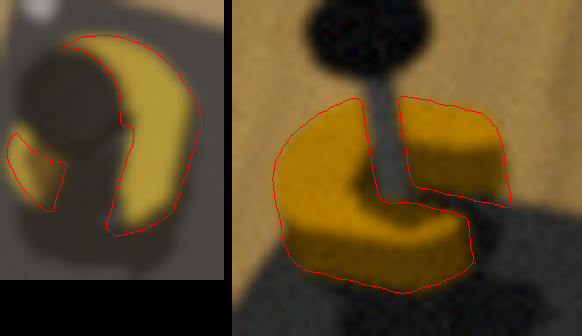

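Blue centre is (0.4756, -0.1577) with yaw -21.3°. The yellow slot faces about 168°, so the blue should end near -12°. First I'll turn the tool to line up with the flats.

```bash
cat > go.py <<'E'
import sys
from h import *
from scipy.spatial.transform import Rotation as R
def to(x,y,z,yaw=None):
    s=ctrl.get_state();Rm=R.from_rotvec(s["tool_rot"]).as_matrix();d=np.array([x,y,z])-s["position"]
    u=Rm.T@d/.3
    ang=np.degrees(np.arctan2(Rm[1,1],Rm[0,1]))
    print("t",round(s["time"],2),"pos",s["position"].round(4),"f",np.round(s["ft_force"],1),"grip",round(s["grip_width"],3),"yang",ang.round(1),"xaxis",Rm[:,0].round(3))
    print("units",u.round(3),"dist",np.linalg.norm(d).round(4))
if len(sys.argv)>3: to(*map(float,sys.argv[1:4]))
E
python3 -m jog '[{"rot":[0.99,0,0],"travel":[0,0,0],"jaw":-1},{"rot":[0.99,0,0],"travel":[0,0,0],"jaw":-1},{"rot":[0.99,0,0],"travel":[0,0,0],"jaw":-1},{"rot":[0.99,0,0],"travel":[0,0,0],"jaw":-1},{"rot":[0.99,0,0],"travel":[0,0,0],"jaw":-1},{"rot":[0.99,0,0],"travel":[0,0,0],"jaw":-1},{"rot":[0.99,0,0],"travel":[0,0,0],"jaw":-1},{"rot":[0.97,0,0],"travel":[0,0,0],"jaw":-1}]'
python3 go.py .4719 -.1562 .22
```

```text
time: 0.9
position: [0.2023, -0.6173, 0.2219]
tool_rot: [-2.015, 0.383, 2.016]
ft_force: [0.2, -0.2, 0.3]
grip_width: 0.995
t 0.9 pos [ 0.2023 -0.6173  0.2219] f [ 0.2 -0.2  0.3] grip 0.995 yang -111.6 xaxis [-0.     0.001 -1.   ]
units [ 0.008 -1.76  -0.271] dist 0.5341
```

```bash
python3 -m jog '[{"rot":[0,0,0],"travel":[0,-0.15,-0.023],"jaw":-1},{"rot":[0,0,0],"travel":[0,-0.15,-0.023],"jaw":-1},{"rot":[0,0,0],"travel":[0,-0.15,-0.023],"jaw":-1},{"rot":[0,0,0],"travel":[0,-0.15,-0.023],"jaw":-1},{"rot":[0,0,0],"travel":[0,-0.15,-0.023],"jaw":-1},{"rot":[0,0,0],"travel":[0,-0.15,-0.023],"jaw":-1},{"rot":[0,0,0],"travel":[0,-0.15,-0.023],"jaw":-1},{"rot":[0,0,0],"travel":[0,-0.15,-0.023],"jaw":-1}]'
python3 -m jog '[{"rot":[0,0,0],"travel":[0,-0.15,-0.023],"jaw":-1},{"rot":[0,0,0],"travel":[0,-0.15,-0.023],"jaw":-1},{"rot":[0,0,0],"travel":[0,-0.15,-0.023],"jaw":-1},{"rot":[0,0,0],"travel":[0,-0.11,-0.018],"jaw":-1},{"rot":[0,0,0],"travel":[0,0,0],"jaw":-1}]'
python3 go.py .4719 -.1562 .06
```

```text
time: 1.7
position: [0.3854, -0.3006, 0.2223]
tool_rot: [-2.018, 0.381, 2.018]
ft_force: [0.5, -0.3, 0.2]
grip_width: 1.003
time: 2.2
position: [0.4726, -0.1496, 0.2224]
tool_rot: [-2.023, 0.369, 2.022]
ft_force: [-0.1, 0.5, 0.2]
grip_width: 0.999
t 2.2 pos [ 0.4726 -0.1496  0.2224] f [-0.1  0.5  0.2] grip 0.999 yang -110.8 xaxis [ 0.001  0.002 -1.   ]
units [ 0.541  0.023 -0.006] dist 0.1626
```

```bash
python3 -m jog '[{"rot":[0,0,0],"travel":[0.15,0.023,-0.006],"jaw":-1},{"rot":[0,0,0],"travel":[0.15,0,0],"jaw":-1},{"rot":[0,0,0],"travel":[0.15,0,0],"jaw":-1},{"rot":[0,0,0],"travel":[0.09,0,0],"jaw":-1},{"rot":[0,0,0],"travel":[0,0,0],"jaw":-1}]'
python3 go.py .4719 -.1562 .005
python3 - <<'E'
from h import *
o=[]
t=ctrl.get_image("top");s=ctrl.get_image("side")
a=cv2.resize(t[160:260,350:460],(440,400),interpolation=cv2.INTER_CUBIC);b=cv2.resize(s[110:210,280:370],(360,400),interpolation=cv2.INTER_CUBIC)
cv2.imwrite("pics/pre.png",np.hstack([a,b])[:,:,::-1])
E
```

```text
time: 2.7
position: [0.4653, -0.1621, 0.0563]
tool_rot: [-2.007, 0.379, 2.026]
ft_force: [-0.1, -0.3, -0.2]
grip_width: 1.002
t 2.7 pos [ 0.4653 -0.1621  0.0563] f [-0.1 -0.3 -0.2] grip 1.002 yang -111.4 xaxis [-0.009  0.003 -1.   ]
units [ 0.171 -0.026 -0.015] dist 0.052
```

View pics/pre.png

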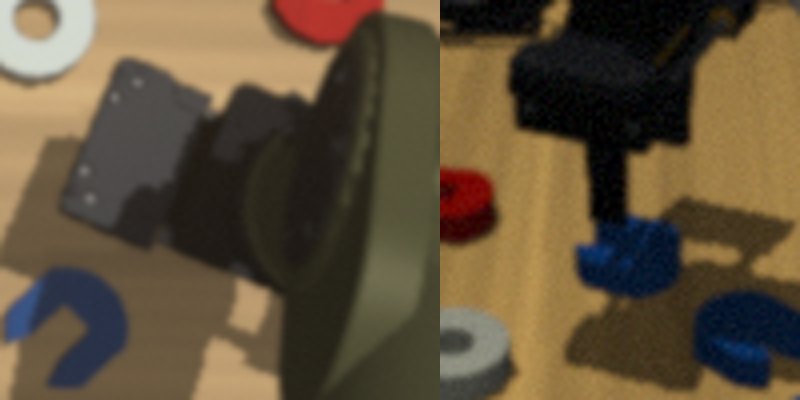

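The gripper straddles the correct blue disc (side view, disc at about (630,255) in the crop). The measured pose shifted, so I'll re-read it and correct before going down.

```bash
python3 -m jog '[{"rot":[0,0,0],"travel":[0,0,0],"jaw":-1},{"rot":[0,0,0],"travel":[0,0,0],"jaw":-1}]' >/dev/null
python3 go.py .4719 -.1562 .005
```

```text
t 3.0 pos [ 0.4711 -0.1633  0.0626] f [-0.9  0.  -1.1] grip 0.999 yang -111.4 xaxis [ 0.003 -0.002 -1.   ]
units [ 0.192 -0.023  0.007] dist 0.058
```

```bash
python3 -m jog '[{"rot":[0,0,0],"travel":[0,-0.023,0.007],"jaw":-1},{"rot":[0,0,0],"travel":[0,0,0],"jaw":-1},{"rot":[0,0,0],"travel":[0,0,0],"jaw":-1},{"rot":[0,0,0],"travel":[0,0,0],"jaw":-1}]' >/dev/null
python3 go.py .4719 -.1562 .005;python3 go.py .4719 -.1562 .005
```

```text
t 3.4 pos [ 0.4702 -0.1554  0.0607] f [-0.1  1.2  0.6] grip 0.993 yang -111.3 xaxis [ 0. -0. -1.]
units [ 0.186  0.    -0.006] dist 0.0557
t 3.4 pos [ 0.4702 -0.1554  0.0607] f [-0.1  1.2  0.6] grip 0.993 yang -111.3 xaxis [ 0. -0. -1.]
units [ 0.186  0.    -0.006] dist 0.0557
```

```bash
python3 -m jog '[{"rot":[0,0,0],"travel":[0.05,0,-0.003],"jaw":-1},{"rot":[0,0,0],"travel":[0.05,0,0],"jaw":-1},{"rot":[0,0,0],"travel":[0.03,0,0],"jaw":-1},{"rot":[0,0,0],"travel":[0.02,0,0],"jaw":-1},{"rot":[0,0,0],"travel":[0.015,0,0],"jaw":-1},{"rot":[0,0,0],"travel":[0.01,0,0],"jaw":-1},{"rot":[0,0,0],"travel":[0,0,0],"jaw":-1},{"rot":[0,0,0],"travel":[0,0,0],"jaw":-1}]' >/dev/null
python3 go.py .4719 -.1562 .004
```

```text
t 4.2 pos [ 0.4712 -0.1558  0.0083] f [-0.4  0.   0.1] grip 1.0 yang -111.3 xaxis [ 0. -0. -1.]
units [ 0.014  0.    -0.003] dist 0.0044
```

```bash
python3 -m jog '[{"rot":[0,0,0],"travel":[0.014,0,0],"jaw":-1},{"rot":[0,0,0],"travel":[0,0,0],"jaw":-0.1},{"rot":[0,0,0],"travel":[0,0,0],"jaw":0.3},{"rot":[0,0,0],"travel":[0,0,0],"jaw":0.5},{"rot":[0,0,0],"travel":[0,0,0],"jaw":1},{"rot":[0,0,0],"travel":[0,0,0],"jaw":1},{"rot":[0,0,0],"travel":[0,0,0],"jaw":1},{"rot":[0,0,0],"travel":[0,0,0],"jaw":1}]' 35
python3 go.py .4719 -.1562 .06
```

```text
time: 5.0
position: [0.4709, -0.1559, 0.0039]
tool_rot: [-2.018, 0.381, 2.018]
ft_force: [-0.2, -0.3, 0.5]
grip_width: 0.643
t 5.0 pos [ 0.4709 -0.1559  0.0039] f [-0.2 -0.3  0.5] grip 0.643 yang -111.3 xaxis [-0. -0. -1.]
units [-0.187 -0.    -0.003] dist 0.0561
```

Grip width is 0.643 × 87 = 56 mm, so the jaws are on the flats. Lifting.

```bash
python3 -m jog '[{"rot":[0,0,0],"travel":[-0.04,0,0],"jaw":1},{"rot":[0,0,0],"travel":[-0.06,0,0],"jaw":1},{"rot":[0,0,0],"travel":[-0.08,0,0],"jaw":1},{"rot":[0,0,0],"travel":[-0.07,0,0],"jaw":1},{"rot":[0,0,0],"travel":[-0.04,0,0],"jaw":1},{"rot":[0,0,0],"travel":[0,0,0],"jaw":1},{"rot":[0,0,0],"travel":[0,0,0],"jaw":1}]' >/dev/null
python3 go.py .524 .151 .085
python3 - <<'E'
from h import *
s=ctrl.get_image("side")
cv2.imwrite("pics/lift.png",cv2.resize(s[80:230,250:410],(640,600),interpolation=cv2.INTER_CUBIC)[:,:,::-1])
E
```

```text
t 5.7 pos [ 0.4704 -0.1556  0.0903] f [ 0.9  0.1 -3.8] grip 0.64 yang -111.3 xaxis [-0.001  0.    -1.   ]
units [ 0.018 -1.017  0.206] dist 0.3113
```

View pics/lift.png

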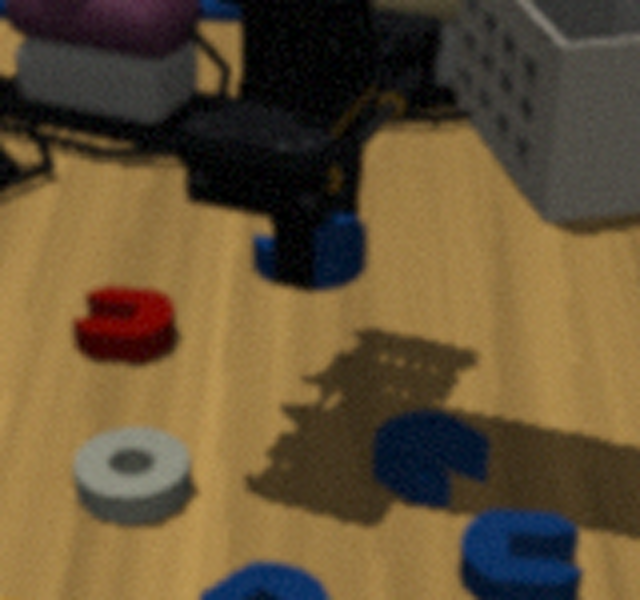

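The disc is held level (about 3.8 N load). Moving to the staging point in front of the hanger.

```bash
python3 -m jog '[{"rot":[0,0,0],"travel":[0,-0.05,0.01],"jaw":1},{"rot":[0,0,0],"travel":[0,-0.09,0.018],"jaw":1},{"rot":[0,0,0],"travel":[0,-0.1,0.02],"jaw":1},{"rot":[0,0,0],"travel":[0,-0.1,0.02],"jaw":1},{"rot":[0,0,0],"travel":[0,-0.1,0.02],"jaw":1},{"rot":[0,0,0],"travel":[0,-0.1,0.02],"jaw":1},{"rot":[0,0,0],"travel":[0,-0.1,0.02],"jaw":1},{"rot":[0,0,0],"travel":[0,-0.1,0.02],"jaw":1}]' >/dev/null
python3 -m jog '[{"rot":[0,0,0],"travel":[0,-0.1,0.02],"jaw":1},{"rot":[0,0,0],"travel":[0,-0.1,0.02],"jaw":1},{"rot":[0,0,0],"travel":[0,-0.077,0.018],"jaw":1},{"rot":[-0.9,0,0],"travel":[0,0,0],"jaw":1},{"rot":[-0.9,0,0],"travel":[0,0,0],"jaw":1},{"rot":[0,0,0],"travel":[0,0,0],"jaw":1},{"rot":[0,0,0],"travel":[0,0,0],"jaw":1},{"rot":[0,0,0],"travel":[0,0,0],"jaw":1}]' >/dev/null
python3 go.py .524 .151 .082
python3 - <<'E'
from h import *
t=ctrl.get_image("top");s=ctrl.get_image("side")
cv2.imwrite("pics/st_top.png",t[:,:,::-1]);cv2.imwrite("pics/st_side.png",s[:,:,::-1])
a=cv2.resize(t[100:220,220:340],(400,400),interpolation=cv2.INTER_CUBIC);b=cv2.resize(s[180:300,200:320],(400,400),interpolation=cv2.INTER_CUBIC)
cv2.imwrite("pics/st.png",np.hstack([a,b])[:,:,::-1])
E
```

```text
t 7.35 pos [0.5241 0.1506 0.0903] f [ 0.1  0.4 -2.7] grip 0.643 yang -102.4 xaxis [-0.001 -0.    -1.   ]
units [ 0.028 -0.001  0.001] dist 0.0083
```

View pics/st.png

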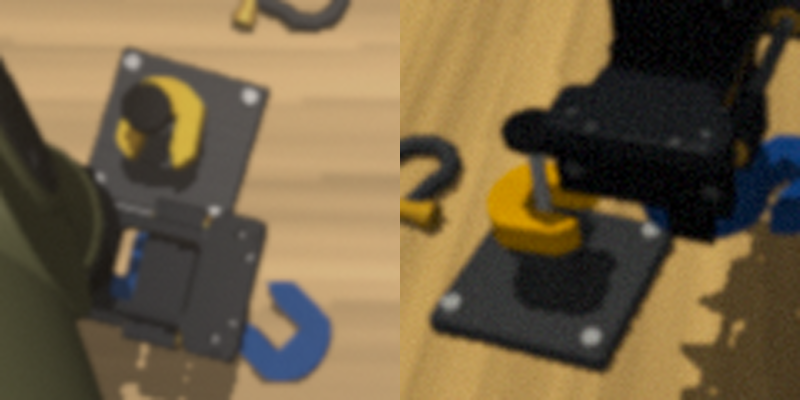

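```bash
python3 -m jog '[{"rot":[0,0,0],"travel":[0.017,0,0],"jaw":1},{"rot":[0,0,0],"travel":[0.017,0,0],"jaw":1},{"rot":[0,0,0],"travel":[0,0,0],"jaw":1},{"rot":[0,0,0],"travel":[0,0,0],"jaw":1},{"rot":[0,0,0],"travel":[0,0,0],"jaw":1}]' >/dev/null
python3 go.py .6121 .132 .080
```

```text
t 7.95 pos [0.5245 0.151  0.0807] f [ 0.6  0.4 -3.4] grip 0.637 yang -102.4 xaxis [ 0. -0. -1.]
units [ 0.002 -0.001 -0.299] dist 0.0896
```

```bash
python3 -m jog '[{"rot":[0,0,0],"travel":[0,0,-0.02],"jaw":1},{"rot":[0,0,0],"travel":[0,0,-0.03],"jaw":1},{"rot":[0,0,0],"travel":[0,0,-0.03],"jaw":1},{"rot":[0,0,0],"travel":[0,0,-0.03],"jaw":1},{"rot":[0,0,0],"travel":[0,0,-0.03],"jaw":1},{"rot":[0,0,0],"travel":[0,0,-0.02],"jaw":1},{"rot":[0,0,0],"travel":[0,0,0],"jaw":1},{"rot":[0,0,0],"travel":[0,0,0],"jaw":1}]' >/dev/null
python3 go.py .6121 .132 .080
python3 -m jog '[{"rot":[0,0,0],"travel":[0,0,-0.02],"jaw":1},{"rot":[0,0,0],"travel":[0,0,-0.03],"jaw":1},{"rot":[0,0,0],"travel":[0,0,-0.03],"jaw":1},{"rot":[0,0,0],"travel":[0,0,-0.03],"jaw":1},{"rot":[0,0,0],"travel":[0,0,-0.018],"jaw":1},{"rot":[0,0,0],"travel":[0,0,-0.01],"jaw":1},{"rot":[0,0,0],"travel":[0,0,0],"jaw":1},{"rot":[0,0,0],"travel":[0,0,0],"jaw":1}]' >/dev/null
python3 go.py .6121 .132 .071
python3 - <<'E'
from h import *
t=ctrl.get_image("top");s=ctrl.get_image("side")
a=cv2.resize(t[80:200,220:340],(400,400),interpolation=cv2.INTER_CUBIC);b=cv2.resize(s[180:300,180:300],(400,400),interpolation=cv2.INTER_CUBIC)
cv2.imwrite("pics/in.png",np.hstack([a,b])[:,:,::-1])
E
```

```text
t 8.75 pos [0.5711 0.1409 0.0804] f [-0.3  0.4 -2.4] grip 0.641 yang -102.3 xaxis [-0.001  0.    -1.   ]
units [ 0.001 -0.    -0.14 ] dist 0.042
t 9.55 pos [0.6115 0.132  0.0805] f [ 0.   0.1 -3.7] grip 0.64 yang -102.3 xaxis [-0.001  0.    -1.   ]
units [ 0.032 -0.    -0.002] dist 0.0095
```

View pics/in.png

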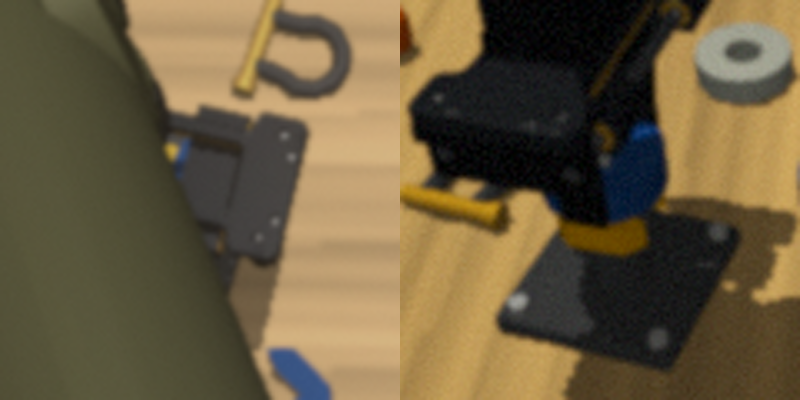

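The disc is in under the knob with no contact force and sits above the yellow one. Lowering gently.

```bash
python3 -m jog '[{"rot":[0,0,0],"travel":[0.01,0,0],"jaw":1},{"rot":[0,0,0],"travel":[0.01,0,0],"jaw":1},{"rot":[0,0,0],"travel":[0.008,0,0],"jaw":1},{"rot":[0,0,0],"travel":[0,0,0],"jaw":1},{"rot":[0,0,0],"travel":[0,0,0],"jaw":1},{"rot":[0,0,0],"travel":[0,0,0],"jaw":1}]' >/dev/null
python3 go.py .6121 .132 .070
python3 -m jog '[{"rot":[0,0,0],"travel":[0.004,0,0],"jaw":1},{"rot":[0,0,0],"travel":[0,0,0],"jaw":1},{"rot":[0,0,0],"travel":[0,0,0],"jaw":1}]' >/dev/null
python3 go.py .6121 .132 .070
```

```text
t 10.25 pos [0.6119 0.1319 0.0723] f [ 0.2 -0.6 -3.3] grip 0.644 yang -102.3 xaxis [ 0.  0. -1.]
units [ 0.008 -0.001 -0.001] dist 0.0023
t 10.55 pos [0.6118 0.1318 0.071 ] f [ 0.  -0.1 -3.6] grip 0.637 yang -102.3 xaxis [-0. -0. -1.]
units [ 0.003 -0.001 -0.001] dist 0.0011
```

```bash
python3 -m jog '[{"rot":[0,0,0],"travel":[0.004,0,0],"jaw":1},{"rot":[0,0,0],"travel":[0,0,0],"jaw":1},{"rot":[0,0,0],"travel":[0,0,0],"jaw":1}]' >/dev/null
python3 go.py .6121 .132 .070
python3 -m jog '[{"rot":[0,0,0],"travel":[0.003,0,0],"jaw":1},{"rot":[0,0,0],"travel":[0,0,0],"jaw":1},{"rot":[0,0,0],"travel":[0,0,0],"jaw":1}]' >/dev/null
python3 go.py .6121 .132 .070
```

```text
t 10.85 pos [0.612  0.1319 0.07  ] f [-0.1 -0.5 -2. ] grip 0.641 yang -102.3 xaxis [ 0. -0. -1.]
units [-0.    -0.001 -0.   ] dist 0.0002
t 11.15 pos [0.612  0.1319 0.0699] f [-2.5 -0.8  5.5] grip 0.64 yang -102.3 xaxis [ 0.001 -0.    -1.   ]
units [-0. -0. -0.] dist 0.0002
```

Contact at TCP z = 0.0699, exactly as predicted. Releasing.

```bash
python3 -m jog '[{"rot":[0,0,0],"travel":[-0.002,0,0],"jaw":0.5},{"rot":[0,0,0],"travel":[0,0,0],"jaw":-0.3},{"rot":[0,0,0],"travel":[0,0,0],"jaw":-0.6},{"rot":[0,0,0],"travel":[0,0,0],"jaw":-0.9},{"rot":[0,0,0],"travel":[0,0,0],"jaw":-1},{"rot":[0,0,0],"travel":[0,0,0],"jaw":-1},{"rot":[0,0,0],"travel":[0,0,0],"jaw":-1}]'
python3 -m jog '[{"rot":[0,0,0],"travel":[-0.03,0,0],"jaw":-1},{"rot":[0,0,0],"travel":[-0.06,0,0],"jaw":-1},{"rot":[0,0,0],"travel":[-0.1,0,0],"jaw":-1},{"rot":[0,0,0],"travel":[-0.1,0,0],"jaw":-1},{"rot":[0,0,0],"travel":[-0.1,0,0],"jaw":-1},{"rot":[0,0,0],"travel":[-0.1,0,0],"jaw":-1},{"rot":[0,0,0],"travel":[0,0,0],"jaw":-1}]'
python3 -m jog '[{"rot":[0,0,0],"travel":[0,0.1,0.1],"jaw":-1},{"rot":[0,0,0],"travel":[0,0.1,0.1],"jaw":-1},{"rot":[0,0,0],"travel":[0,0.1,0.1],"jaw":-1},{"rot":[0,0,0],"travel":[0,0.1,0.1],"jaw":-1},{"rot":[0,0,0],"travel":[0,0.1,0.05],"jaw":-1},{"rot":[0,0,0],"travel":[0,0.1,0],"jaw":-1},{"rot":[0,0,0],"travel":[0,0.1,0],"jaw":-1},{"rot":[0,0,0],"travel":[0,0,0],"jaw":-1}]'
python3 - <<'E'
from h import *
t=ctrl.get_image("top");s=ctrl.get_image("side")
cv2.imwrite("pics/e_top.png",t[:,:,::-1]);cv2.imwrite("pics/e_side.png",s[:,:,::-1])
a=cv2.resize(t[100:180,230:310],(400,400),interpolation=cv2.INTER_CUBIC);b=cv2.resize(s[200:300,195:295],(400,400),interpolation=cv2.INTER_CUBIC)
cv2.imwrite("pics/e.png",np.hstack([a,b])[:,:,::-1])
E
```

```text
time: 11.85
position: [0.6118, 0.1319, 0.0694]
tool_rot: [-2.108, 0.228, 2.108]
ft_force: [-0.3, -0.4, -0.7]
grip_width: 0.971
time: 12.55
position: [0.6143, 0.1331, 0.2225]
tool_rot: [-2.116, 0.225, 2.097]
ft_force: [0.8, -0.3, 0.2]
grip_width: 0.998
time: 13.35
position: [0.4338, -0.0487, 0.2165]
tool_rot: [-2.105, 0.237, 2.105]
ft_force: [1.0, 0.4, 1.1]
grip_width: 1.004
```

View pics/e.png

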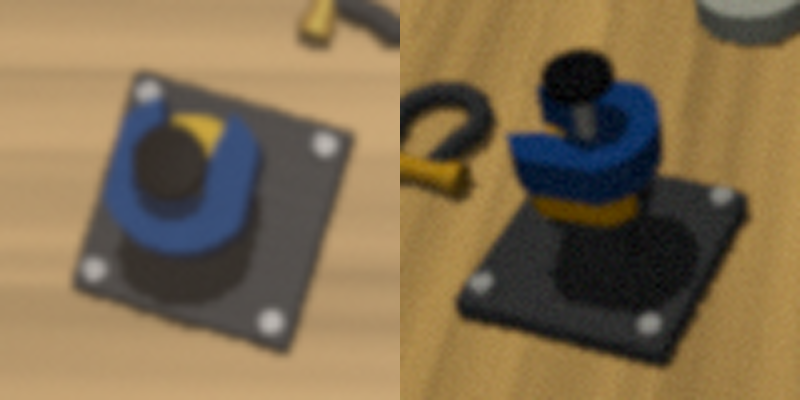

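The blue disc lies flat on the yellow one with the rod in its slot, facing away from the robot. One numeric check before handing in.

```bash
python3 - <<'E'
import fit,fitb
from show import *
r0=fit.rend
def rk(n,*a):
    m=r0(n,*a);b=a[-1];c=(.617,.131)
    m[fit.cylmask(n,c,.015,.106,.114,b)>0]=0;m[fit.cylmask(n,c,.004,.086,.106,b)>0]=0;return m
fitb.rend=rk
ims=dict(top=cv2.imread("pics/e_top.png"),side=cv2.imread("pics/e_side.png"))
fitb.fitblue(ims,dict(top=(245,112,42,46),side=(215,205,52,58)),.066,(.617,.131),(-.5,-.2,.1));show("pics/efit.png")
print(np.hypot(*(np.array([.617,.131])-[.617,.131])))
E
```

```text
['top'] [ 0.6176  0.1319 -0.2482] deg -14.2 cost 165.5 [np.float64(895.0)]
['side'] [ 0.6175  0.1306 -0.2505] deg -14.4 cost 243.8 [np.float64(1109.0)]
['top', 'side'] [ 0.6172  0.1315 -0.2473] deg -14.2 cost 410.3 [np.float64(895.0), np.float64(1109.0)]
0.0
```

View pics/efit.png

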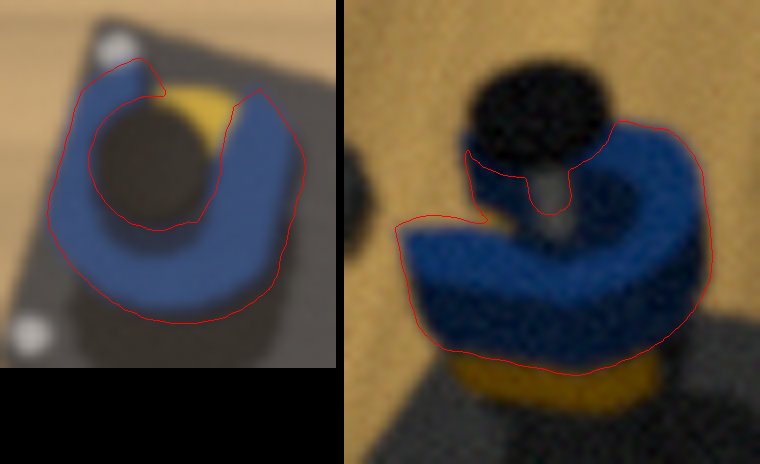

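```bash
python3 - <<'E'
from bench import ctrl
print(ctrl.close_job(), ctrl.get_state()["time"])
E
```

```text
the job is handed in; nothing more can be done
the job is handed in; nothing more can be done
```

The blue weight is on the hanger, lying flat on top of the yellow one, and I have handed the job in. No verdict came back. I gripped the right-most blue weight by its flats, slid it under the knob from the robot's side, and lowered it until it touched the yellow weight. Then I let go and moved the arm clear. The last move ended at 13.35 s of the 40 s allowed.

- **Position:** in the last pictures the blue centre fits at (0.617, 0.1315) with the rod axis at about (0.617, 0.131), so it is within 1–2 mm of the axis.
- **Height:** the final fit assumed the blue weight flat with its underside at 66 mm. That matches the tool height at contact (69.9 mm) and the side picture.
- **Slot direction:** blue faces about -14°. Yellow fitted at 161–173° before the placing, so the two are opposite to within about 15°.
- **Yellow weight:** the pictures show it still on the pan under the blue one. I did not re-measure its pose after the placing, as it was mostly hidden.
- **Checks that were weak or disagreed:**
  - The two cameras differed by 12° on the yellow slot direction.
  - The final blue fit was looser than the first, because the dark foot and shadow spoil the colour mask.
- **Forces:** every reading I took was below 10 N.

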